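# Free the cooking paddle from the half-hooded box

## Task

The cooking paddle is stuck in the half-hooded utensil box with a napkin ring lying on it. First slide the ring over its post on the stand, all the way down, and let go of it; then grip the paddle, tilt it and draw it out slantwise through the opening beside the hood, and finish still holding it in the gripper, still, with every part of it at least 6 cm above the top of the box and touching nothing else. Leave the tea things where they stand.

Things in the scene. Friction and masses are not known exactly. Their poses are not given: they have to be found in the camera images.
- box: fixed white plastic utensil box, outer 260 (x) x 190 (y) x 70 mm tall, walls and floor 5 mm; origin centre of underside, z up. A fixed 4 mm hood on top (z 70 to 74) covers the -x end up to x -15; the opening is x -15 to +125, y -90 to +90 mm, shorter than the paddle. Inside x -125 to +125. Ribs across the floor at x -90 and +105, 8 mm wide, tops at z 11
- hood_edge (a point): middle of the hood's free lower edge, at x -15, y 0, z 70 mm in the box frame
- paddle: loose flat wooden cooking paddle, 240 mm long, 12 thick, about 90 g; origin on the underside at mid-length, x towards the blade, z up. Blade 36 mm wide from x +20 to +120, handle 20 mm wide from x -120 to +20. Starts flat on the two ribs, handle under the hood, blade in the opening, along the box's x within 0.1 rad
- blade_end (a point): centre of the paddle's blade end face, x +120 mm, mid-thickness
- handle_end (a point): centre of the paddle's handle end face, x -120 mm, mid-thickness
- ring: loose plain wooden napkin ring, outer diameter 52, hole 40, height 30 mm, about 50 g, same either way up; origin centre of the underside, z along its axis. At the start it lies flat on top of the paddle's blade
- ring_mid (a point): centre of the ring, at half its height
- stand: fixed wooden napkin-ring stand: round base 72 mm wide, 10 mm thick, with an upright post 34 mm in diameter, tapered over its last 8 mm, its top 58 mm above the underside; origin centre of the underside. A ring fully down rests on the base, its middle 25 mm above the underside
- post_top (a point): top of the stand's post, on its axis
- cup_a: porcelain mug, 80 mm wide, 70 mm tall, bystander; origin centre of the underside
- cup_b: porcelain cup without handle, 76 mm wide, 65 mm tall, bystander; origin centre of the underside
- saucer: glass saucer, 136 mm wide, 18 mm tall, bystander; origin centre of the underside
- teaspoon: steel teaspoon, 140 mm long, lying flat, bystander
- flask: green steel flask with push lid, 90 mm wide, 226 mm tall, bystander; origin centre of the underside
Things that resemble listed ones, but are neither listed nor needed, are in the scene too. What is shaped like the stand but purple or red is not meant.

How it is judged (in metres and radians):
On the way, in this order (a step that is already met when the one before it is completed fails the run):
1. the ring is fully down on the post and released (horizontal distance between ring_mid and stand below 0.006 m and z of ring_mid in the frame of stand between 0.02 and 0.029 m and angle between the z axis of ring and the z axis of stand, either way round below 0.12 rad and contact force between ring and the fingers below 0.05 N), for 0.2 s.
2. the paddle slants through the opening: blade end above the box, handle end still inside (height (world z) of blade_end above 0.085 m and height (world z) of handle_end below 0.066 m), for 0.1 s.
At the end, for the whole second after the job is handed in: Ring fully down on the post (middle within 6 mm of the axis, 20 to 29 mm above the stand's underside, upright within 0.12 rad), not touched by the fingers; paddle gripped (over 1 N), slower than 3 cm/s, both ends over 125 mm above the work surface, touching nothing but the gripper (all of step 1 and height (world z) of each of blade_end, handle_end above 0.125 m and contact force between paddle and the fingers above 1 N and linear speed of paddle below 0.03 m/s and contact force between paddle and box below 0.1 N and contact force between paddle and stand below 0.1 N and contact force between paddle and ring below 0.1 N and contact force between paddle and cup_a below 0.1 N and contact force between paddle and cup_b below 0.1 N and contact force between paddle and saucer below 0.1 N and contact force between paddle and teaspoon below 0.1 N and contact force between paddle and flask below 0.1 N); the arm keeps its last pose, push and grip.
It fails at once if a tea thing is pushed more than 3 cm from its place (distance of any of cup_a, cup_b, saucer, teaspoon, flask from where it was at the start of the episode above 0.03 m).
It also fails if it takes over 54 s, if anything falls off the work surface, if the arm or the gripper's body presses on something with over 40 N, if the wrist force passes 120 N, or if a joint passes its speed limit or range.

## Robot

A 6-joint arm with a two-finger parallel gripper is mounted at the origin on the work surface. World frame = base frame: x ahead of the robot, y to its left, z up, the work surface at z = 0. Lengths are in mm, angles in rad, forces in N, time in s.
With the tool pointing down it reaches from about 275 to 1000 mm from the base axis. Payload 8.4 kg.
Tool frame: the origin (TCP) lies on the centre line of the jaws, within the pads' length; the fingertips stand 14 mm ahead of it and the grasp point (between the pads) lies 5 mm behind it; z points along the fingers, y is the line along which they close (so a half turn about z gives the same grasp; the last joint's range is limited). The gripper opens to 85 mm and grips with 20 to 120 N. Pads are 22 mm wide; open, the fingers measure 114 mm over their backs; the gripper's body (76 mm by 85 mm) begins 54 mm behind the grasp point. The pads swing forward as they close: fully open they stand 13 mm farther back than shut.
Start: joints at [1.316, 0.353, 1.633, -0, 1.155, -0.002], TCP at [156.321, 605.138, 206.081] pointing down, gripper open.
Joint ranges: [-2.63, 2.63], [-0.92, 2.1], [0.06, 2.66], [-1.3, 4.44], [0, 2.69], [-3.02, 3.02]. Speed limits (rad/s): [2.22, 2.22, 2.79, 3.14, 3.14, 3.14].

## Interface

Orientations are given as [roll, pitch, yaw] about the fixed x, y, z axes, in that order (R = Rz(yaw) Ry(pitch) Rx(roll)).
In Python, from rig import r gives the robot as it stands.
- The arm moves only by the tool step_arm, never from a script. Its argument "plan" is text: rows parted by semicolons, each of 7 numbers parted by spaces: the turn, a rotation vector about the world's x, y, z in degrees, then the shift along the world's x, y, z in mm, then the closure in counts, from 0 (fully open) to 255 (shut). In form: rx ry rz x y z hand; .... A call has 1 to 8 rows; each row is the pose to reach, as a shift and turn from the pose commanded when the call began; what a row does not reach only later rows make up. A row lasts 1/10 s, in which the tool goes at most 50 mm and 8.59 degrees, less where a joint would pass 70% of its speed; a pose out of reach is approached as far as the arm can. A call with a gripper value outside its range is refused whole. The fingers move at their own pace and stop on an object; "force" is the grip in N (left out, the last holds). Time passes only in rows, so rows that repeat a pose let the fingers close. It gives the time, the measured TCP pose, the force, the opening and the grip force at its end, in the units of the state.
- r.sense(): the state, without advancing time (a new reading comes with each control period).
- r.grab_frame(name): name is "scene" or "side" or "wrist"; returns (picture, depth): 384x512x3 uint8, red, green, blue; 384x512 float32, mm along the optical axis (not along the pixel's ray), 0 where there is no reading.
- r.get_calibration(name): a dict with "K" (3x3 intrinsics, pixels), "world_from_camera" (4x4, takes a point from camera to world coordinates). Camera axes: x right, y down, z forward; pixel columns grow to the right and rows downward; lengths in mm; the calibration is good to about 2 mm. A picture is of the moment at which its call begins: read the wrist's pose just before it. get_calibration takes no time and is no camera call; for the wrist camera it gives the pose at the moment of the call.
- r.sign_off(): hands the job in; it is judged then, once.
The state is a dict: "clock": time; "qpos": joint angles; "qvel": joint speeds; "joint_efforts": joint torques, N m; "eef_pos": TCP position; "tcp_rot": TCP orientation; "contact_force": force on the tool from outside, world axes, zero at the start; "wrist_torque": the same for the moment, N m; "opening": opening from 0.0 (shut) to 1.0 (fully open); "grasp_force": force on a finger pad.
Only numpy, scipy, OpenCV 4.12 (cv2) and the standard library are available. Lean on these libraries where they do the work, as an engineer would, in place of code of your own. Each camera call takes 0.05 s, during which the arm holds its last target. There are 200 camera calls.

## Working session

There is one attempt and no reset: what is moved stays moved. The work goes in short steps, Python scripts to look and compute and a tool call to move; the robot and the scene stay as the last step left them, time stands still between calls to the robot, and variables do not carry over. Pictures are saved under pics/ and viewed, at most 10 in all, crops included, and the job is handed in when it is done.

Besides the shell and the picture viewer there is one more tool, called after "Emit:" as name(argument=value, ...) on one line, values as JSON. step_arm: Moves the arm, as the interface text tells. Its arguments: {"type":"object","properties":{"plan":{"type":"string"},"force":{"type":"number"}},"required":["plan"]}

```bash
mkdir -p pics; ls; cat > h.py <<'E'
import numpy as np, cv2
from rig import r
def grab(n,fn=None):
    c=r.get_calibration(n); im,d=r.grab_frame(n)
    if fn: cv2.imwrite('pics/'+fn,im[:,:,::-1])
    return im,d,np.array(c['K']),np.array(c['world_from_camera'])
def cloud(d,K,T):
    v,u=np.mgrid[:d.shape[0],:d.shape[1]]
    P=np.stack([(u-K[0,2])*d/K[0,0],(v-K[1,2])*d/K[1,1],d],-1)
    W=P@T[:3,:3].T+T[:3,3]; W[d<=0]=np.nan
    return W
def ray(u,v,z,K,T):
    p=np.array([(u-K[0,2])/K[0,0],(v-K[1,2])/K[1,1],1]); w=T[:3,:3]@p
    return T[:3,3]+w*(z-T[2,3])/w[2]
E
python3 - <<'E'
from h import *
for n in ['scene','side','wrist']:
    a=grab(n,n+'0.png'); np.savez('pics/'+n+'0.npz',im=a[0],d=a[1],K=a[2],T=a[3]); print(n,a[3].round(2).tolist())
a=[cv2.imread('pics/%s0.png'%n) for n in ['scene','side']]
print(r.sense())
E
```

```text
pics
scene [[-0.05, 0.54, -0.84, 1477.56], [1.0, 0.03, -0.04, 18.93], [0.01, -0.84, -0.54, 702.12], [0.0, 0.0, 0.0, 1.0]]
side [[-0.77, 0.41, -0.49, 1306.71], [0.64, 0.47, -0.6, 1000.03], [-0.02, -0.78, -0.63, 1097.29], [0.0, 0.0, 0.0, 1.0]]
wrist [[0.25, 0.92, 0.31, 76.97], [0.97, -0.24, -0.08, 624.87], [-0.0, 0.32, -0.95, 373.79], [0.0, 0.0, 0.0, 1.0]]
{'clock': 0.15, 'qpos': array([ 1.31565502e+00,  3.53514134e-01,  1.63398338e+00,  1.89931816e-05,
        1.15520176e+00, -2.39876083e-03]), 'qvel': array([ 0.00019823, -0.00256714, -0.00213874, -0.0002545 ,  0.00138563,
        0.00067025]), 'joint_efforts': array([ 4.55725685e-04, -6.05627561e+01, -3.42339456e+01, -9.88813417e-05,
        6.10813164e-03,  1.20334053e-05]), 'eef_pos': array([156.17821959, 604.75258378, 205.50990228]), 'tcp_rot': array([-3.14048608e+00, -2.00223824e-05,  2.88884242e+00]), 'contact_force': array([ 0.96478151, -0.17892168, -0.41479172]), 'wrist_torque': array([-0.05185069, -0.01928282,  0.02022572]), 'grasp_force': 0.0, 'opening': 0.9997612071118602}
```

View pics/scene0.png

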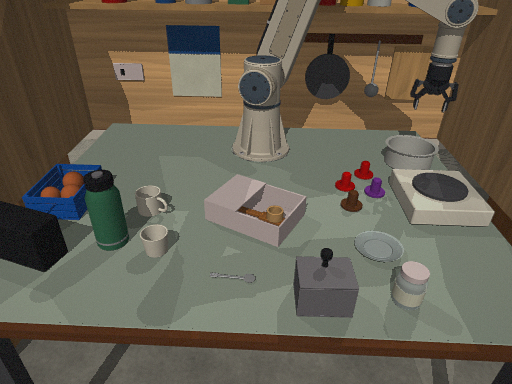

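View pics/side0.png

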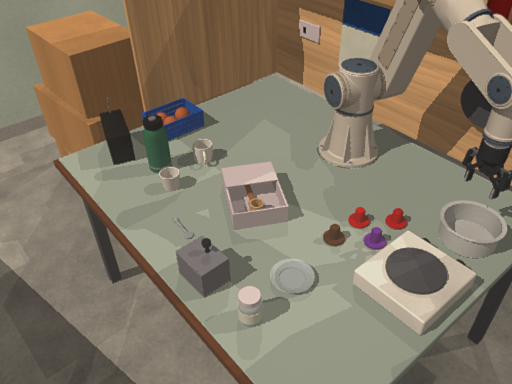

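The scene view shows the box around (255,208), the ring at (275,213) and the brown stand at (351,202). In the side view they are at about (255,195), (257,205) and (334,235). I'll use depth to get positions.

```bash
cat > m.py <<'E'
from h import *
for n,bx,st in [('scene',(200,310,170,245),(338,366,186,214)),('side',(215,295,160,230),(320,350,220,248))]:
    f=np.load(f'pics/{n}0.npz'); W=cloud(f['d'],f['K'],f['T']); im=f['im'].astype(int)
    hsv=cv2.cvtColor(f['im'],cv2.COLOR_RGB2HSV)
    # box rim/hood
    def sub(a): return W[a[2]:a[3],a[0]:a[1]],hsv[a[2]:a[3],a[0]:a[1]]
    w,h=sub(bx)
    m=(w[...,2]>64)&(w[...,2]<82)&(h[...,1]<90)
    p=w[m][:,:2].astype(np.float32); rc=cv2.minAreaRect(p); print(n,'box',len(p),rc,np.median(w[m][:,2]))
    brown=(h[...,1]>100)&(h[...,0]<25)
    q=w[brown]; q=q[(q[:,2]>5)&(q[:,2]<65)]
    hi=q[q[:,2]>42]; print(' ring top pts',len(hi),hi.mean(0),hi.min(0),hi.max(0))
    lo=q[q[:,2]<32]; 
    if len(lo): print(' paddle',len(lo),lo.min(0),lo.max(0),lo.mean(0))
    w,h=sub(st); b=(h[...,1]>80)&(w[...,2]>4)
    q=w[b]; hi=q[q[:,2]>53]; print(' stand',len(q),'top',hi.mean(0),len(hi),'all',cv2.minEnclosingCircle(q[:,:2].astype(np.float32)))
E
python3 m.py
```

```text
scene box 1565 ((510.4665832519531, -4.9499969482421875), (262.27056884765625, 197.19271850585938), 62.2361946105957) 72.76896492772426
 ring top pts 118 [547.4987524   54.80056442  48.75858342] [520.54560445  32.0120178   42.17257004] [571.67567664  78.19427207  54.92486962]
 paddle 266 [486.62966081 -60.51824365  11.01450337] [573.80115044  85.70762527  31.90059272] [531.96737073  12.67538795  21.42286791]
 stand 377 top [432.13838344 312.85915761  55.6633683 ] 39 all ((388.16766357421875, 328.0867919921875), 81.38775634765625)
side box 1272 ((509.1575927734375, -3.6018218994140625), (273.8133850097656, 191.0518341064453), 62.14241027832031) 74.81872840714072
 ring top pts 98 [543.23143016  57.65762802  51.09869647] [519.82837586  33.83932452  42.09950195] [569.57865637  84.54978751  57.80600789]
 paddle 83 [476.43379888 -70.86350327  18.09058638] [544.8046149   51.18268001  31.82632274] [507.67163154 -16.69505154  24.45236536]
 stand 319 top [431.59732888 319.86907823  57.45306746] 47 all ((396.00439453125, 311.607421875), 69.76211547851562)
```

Emit:
step_arm(plan="0 0 -8 37 -41 0 0;0 0 -16 74 -82 0 0;0 0 -24 111 -123 0 0;0 0 -32 148 -164 0 0;0 0 -40 185 -205 0 0;0 0 -48 222 -246 0 0;0 0 -55 255 -270 -10 0;0 0 -60 275 -289 -20 0")

```text
clock: 0.95
eef_pos: [432.0, 315.9, 187.2]
tcp_rot: [3.14, -0.001, 1.837]
contact_force: [0.7, 0.3, -0.4]
opening: 0.999
grasp_force: 0.0
```

Emit:
step_arm(plan="0 0 0 0 0 0 0;0 0 0 0 0 0 0")

```text
clock: 1.15
eef_pos: [430.6, 316.1, 186.0]
tcp_rot: [-3.14, 0.0, 1.839]
contact_force: [-0.4, 0.2, 0.0]
opening: 1.002
grasp_force: 0.0
```

```bash
python3 - <<'E'
from h import *
im,d,K,T=grab('wrist','w1.png'); np.savez('pics/w1.npz',im=im,d=d,K=K,T=T); s=r.sense(); print(s['eef_pos'],s['tcp_rot'],s['clock'])
E
```

```text
[430.00929078 317.06566528 186.31991922] [-3.14086447e+00 -1.79421165e-04  1.84117392e+00] 1.2
```

View pics/w1.png

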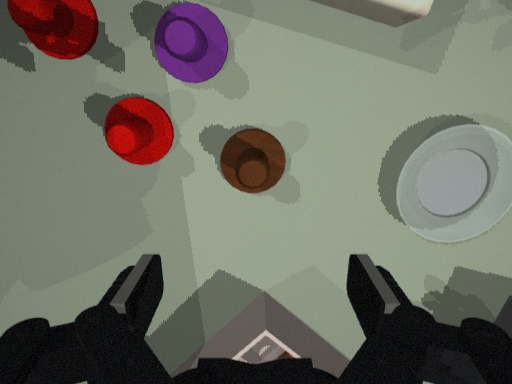

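The wrist view shows the brown stand with its base at about (253,160) and post top at about (253,176). A red look-alike is at (140,130) and a purple one at (191,42).

```bash
cat > st.py <<'E'
from h import *
import sys
f=np.load(f'pics/{sys.argv[1]}.npz'); K,T=f['K'],f['T']; W=cloud(f['d'],K,T); hsv=cv2.cvtColor(f['im'],cv2.COLOR_RGB2HSV)
m=((hsv[...,0]>4)&(hsv[...,0]<16)&(hsv[...,1]>110)&(hsv[...,2]>20)&(W[...,2]<70)).astype(np.uint8)
c=max([c for c in cv2.findContours(m,0,1)[0] if cv2.contourArea(c)<9000],key=cv2.contourArea)
(u,v),ax,_=cv2.fitEllipse(c); print('base',u,v,ax,ray(u,v,9,K,T))
mm=np.zeros_like(m); cv2.drawContours(mm,[c],-1,1,-1)
q=W[(mm>0)&(W[...,2]>54)]; print('top',len(q),q.mean(0),cv2.minEnclosingCircle(q[:,:2].astype(np.float32)))
q=W[(mm>0)&(W[...,2]>6)&(W[...,2]<13)]; print('base depth',cv2.minEnclosingCircle(q[:,:2].astype(np.float32)),np.median(q[:,2]))
for nm,lo,hi in [('red',0,4),('pur',130,150)]:
    mk=((hsv[...,0]>=lo)&(hsv[...,0]<=hi)&(hsv[...,1]>150)).astype(np.uint8)
    for c in cv2.findContours(mk,0,1)[0]:
        if cv2.contourArea(c)>1000:
            (u,v),_=cv2.minEnclosingCircle(c); print(nm,ray(u,v,10,K,T))
E
python3 st.py w1
```

```text
base 252.40187072753906 160.63226318359375 (62.50556564331055, 63.63246154785156) [427.38647529 317.27797159   9.        ]
top 679 [427.31798561 316.95916988  56.69790271] ((427.5563659667969, 316.4727783203125), 14.80452823638916)
base depth ((427.4369812011719, 316.2501220703125), 35.49557876586914) 10.354969150556315
red [302.64565196 316.90035135  10.        ]
red [206.035759   398.24066393  10.        ]
pur [338.29480539 414.7562327   10.        ]
```

Emit:
step_arm(plan="0 0 -6 14 -35 0 0;0 0 -12 28 -70 0 0;0 0 -18 42 -105 0 0;0 0 -24 56 -140 0 0;0 0 -30 70 -175 0 0;0 0 -36 84 -210 0 0;0 0 -40 98 -240 0 0;0 0 -43.5 112 -260 0 0")

```text
clock: 2.0
eef_pos: [542.4, 57.0, 186.9]
tcp_rot: [3.141, -0.0, 1.082]
contact_force: [-0.5, 0.7, 0.6]
opening: 1.001
grasp_force: 0.0
```

Emit:
step_arm(plan="0 0 0 0 0 0 0;0 0 0 0 0 0 0")

```text
clock: 2.2
eef_pos: [541.9, 58.4, 186.6]
tcp_rot: [-3.141, -0.0, 1.084]
contact_force: [-0.8, 0.3, -0.3]
opening: 1.003
grasp_force: 0.0
```

```bash
python3 - <<'E'
from h import *
im,d,K,T=grab('wrist','w2.png'); np.savez('pics/w2.npz',im=im,d=d,K=K,T=T); s=r.sense(); print(s['eef_pos'],s['tcp_rot'],s['clock'])
E
```

```text
[541.638975    58.64046445 186.52258124] [-3.14103013e+00 -2.20344084e-04  1.08499952e+00] 2.25
```

View pics/w2.png

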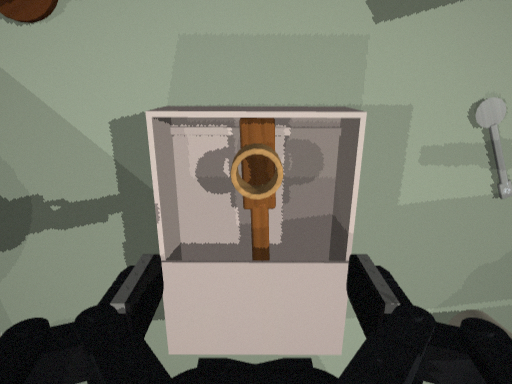

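The ring is at (257,174) on the blade. The paddle runs from (258,120) down to (261,258), where it goes under the hood edge. The box rim spans (152,112) to (362,112).

```bash
python3 - <<'E'
from h import *
f=np.load('pics/w2.npz'); K,T=f['K'],f['T']; W=cloud(f['d'],K,T); hsv=cv2.cvtColor(f['im'],cv2.COLOR_RGB2HSV)
roi=np.zeros(W.shape[:2],bool); roi[100:265,155:362]=1
br=roi&(hsv[...,1]>110)&(hsv[...,0]<28)
q=W[br&(W[...,2]>48)&(W[...,2]<60)]; c=cv2.minEnclosingCircle(q[:,:2].astype(np.float32)); print('ring top',len(q),np.median(q[:,2]),q.mean(0),c)
m=(br&(W[...,2]>48)).astype(np.uint8); cn=max(cv2.findContours(m,0,1)[0],key=cv2.contourArea)
e=cv2.fitEllipse(cn); print(e,ray(*e[0],53,K,T))
p=W[br&(W[...,2]>18)&(W[...,2]<27)]; print('paddle z',np.median(p[:,2]))
L=np.array([.4684,.8835]); 
# strips along rows: width centre
pts=[]
for v in list(range(122,140,2))+list(range(216,256,3)):
    u=np.where(br[v]&(W[v,:,2]>17)&(W[v,:,2]<28))[0]
    if len(u)>8: a=ray(u.min(),v,23,K,T);b=ray(u.max(),v,23,K,T); pts.append(np.r_[((a+b)/2)[:2],np.linalg.norm(a-b)])
pts=np.array(pts); print(pts.round(1)[::4])
l=cv2.fitLine(pts[:,:2].astype(np.float32),cv2.DIST_HUBER,0,.01,.01).ravel(); print('line',l,np.degrees(np.arctan2(l[1],l[0])))
w=roi.copy(); w[95:360,140:370]=1
r_=w&(W[...,2]>66)&(W[...,2]<80)&(hsv[...,1]<90)
print('box',cv2.minAreaRect(W[r_][:,:2].astype(np.float32)),np.median(W[r_][:,2]))
# blade end
pp=W[br&(W[...,2]>17)&(W[...,2]<28)]; s=pp[:,:2]@l[:2]*np.sign(l[1]); print('s end',np.percentile(s,[0.5,99,99.8]), 's ring',ray(*e[0],53,K,T)[:2]@l[:2]*np.sign(l[1]))
# shoulder from width change
for v in range(195,216,2):
    u=np.where(br[v]&(W[v,:,2]>17)&(W[v,:,2]<28))[0]; print(v,len(u),ray((u.min()+u.max())/2,v,23,K,T)[:2]@l[:2]*np.sign(l[1]))
E
```

```text
ring top 930 53.01031268059862 [543.39716126  57.51638317  52.78627032] ((543.0831909179688, 56.72336959838867), 25.84484100341797)
((256.4107971191406, 172.4871826171875), (51.21735382080078, 51.42782974243164), 99.45682525634766) [543.52092299  57.75379533  53.        ]
paddle z 23.244160740719508
[[565.   97.   34.4]
 [561.3  89.9  34.6]
 [557.9  82.4  33.9]
 [514.6  -4.9  19.1]
 [508.2 -18.4  18.2]
 [501.2 -31.9  18.4]]
line [4.4053090e-01 8.9773744e-01 5.2062030e+02 6.9027672e+00] 63.862236
box ((509.28289794921875, -4.480682373046875), (261.2896423339844, 190.6227264404297), 61.967525482177734) 74.0549550915751
s end [179.7428021  339.46714381 340.18410147] s ring 291.28550386942527
195 6 257.91239076711656
197 15 255.60948729880673
199 33 253.28066219509427
201 33 250.9585193830473
203 33 248.62668313164266
205 32 246.26864419744328
207 31 243.93368651013674
209 16 241.57240295957112
211 17 239.2011795979416
213 17 236.81995353049462
215 18 234.41204355567479
```

Emit:
step_arm(plan="0 0 1 1 0 -30 0;0 0 1.7 2 -1 -60 0;0 0 1.7 2 -1 -90 0;0 0 1.7 2 -1 -110 0;0 0 1.7 2 -1 -110 0;0 0 1.7 2 -1 -110 0")

```text
clock: 2.85
eef_pos: [543.9, 57.3, 76.9]
tcp_rot: [-3.141, 0.0, 1.114]
contact_force: [-0.5, -0.2, 2.0]
opening: 0.999
grasp_force: 0.0
```

Well aligned; descend and close gently.

Emit:
step_arm(plan="0 0 0 0 0 -20 0;0 0 0 0 0 -36 0;0 0 0 0 0 -36 60;0 0 0 0 0 -36 110;0 0 0 0 0 -36 160;0 0 0 0 0 -36 160;0 0 0 0 0 -36 160;0 0 0 0 0 -36 160", force=25)

```text
clock: 3.65
eef_pos: [544.4, 56.1, 40.8]
tcp_rot: [3.141, -0.0, 1.112]
contact_force: [-0.1, 0.5, 0.1]
opening: 0.373
grasp_force: 0.0
```

```bash
python3 - <<'E'
from h import *
im,d,K,T=grab('wrist','w3.png'); np.savez('pics/w3.npz',im=im,d=d,K=K,T=T); s=r.sense(); print(s)
E
```

```text
{'clock': 3.7, 'qpos': array([9.99445880e-02, 4.49626188e-01, 1.92673113e+00, 2.37221804e-05,
       7.64920188e-01, 5.58815951e-01]), 'qvel': array([ 0.00043826,  0.00572315,  0.00183265, -0.0008989 , -0.00055089,
        0.00038121]), 'joint_efforts': array([ 1.96533347e-02, -5.71665072e+01, -2.40508604e+01,  9.04620829e-04,
       -2.67918313e-04, -7.70742190e-05]), 'eef_pos': array([544.36106418,  56.1014181 ,  40.71427926]), 'tcp_rot': array([ 3.14133415e+00, -1.81020946e-04,  1.11190788e+00]), 'contact_force': array([ 0.79714624, -0.1266538 , -0.15254121]), 'wrist_torque': array([ 0.00311697, -0.02328002,  0.00972031]), 'grasp_force': 0.0, 'opening': 0.3739181717445426}
```

View pics/w3.png

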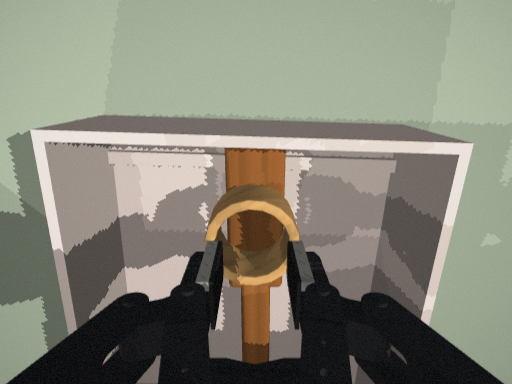

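The fingers sit about at the ring's width, with the pads at (210,280) and (295,280) and the ring centre near (254,240). They aren't touching yet, so I'll check the centring along the box.

```bash
python3 - <<'E'
from h import *
f=np.load('pics/w3.npz'); K,T=f['K'],f['T']; W=cloud(f['d'],K,T); hsv=cv2.cvtColor(f['im'],cv2.COLOR_RGB2HSV)
br=(hsv[...,1]>110)&(hsv[...,0]<28)&(W[...,2]>50)&(W[...,2]<57); br[:150]=0; br[300:]=0
q=W[br]; print(len(q),np.median(q[:,2]),cv2.minEnclosingCircle(q[:,:2].astype(np.float32)))
L=np.array([.4684,.8835]);N=np.array([-.8835,.4684])
q=q[:,:2]-[544.4,56.1]; print('along',(q@L).min(),(q@L).max(),'lat',(q@N).min(),(q@N).max())
dk=(hsv[...,2]<90)&(hsv[...,1]<60)&(W[...,2]>20)&(W[...,2]<60)
p=W[dk]; p=p[np.linalg.norm(p[:,:2]-[544,56],axis=1)<60]; a=(p[:,:2]-[544.4,56.1]); print('pads',len(p),(a@L).min(),(a@L).max(),np.percentile(a@N,[0,5,50,95,100]),np.percentile(p[:,2],[0,5,50,95]))
E
```

```text
2222 53.058526082179895 ((542.82568359375, 56.32316207885742), 26.059776306152344)
along -26.348759086460465 25.41640611986381 lat -23.389514056920756 26.821073143071075Traceback (most recent call last):
  File "<stdin>", line 8, in <module>
    return umr_minimum(a, axis, None, out, keepdims, initial, where)
ValueError: zero-size array to reduction operation minimum which has no identity
```

Ring is centred between the pads; keep closing.

Emit:
step_arm(plan="0 0 0 -1 0 0 170;0 0 0 -1 0 0 185;0 0 0 -1 0 0 200;0 0 0 -1 0 0 220;0 0 0 -1 0 0 220;0 0 0 -1 0 0 220", force=25)

```text
clock: 4.3
eef_pos: [543.2, 56.1, 40.4]
tcp_rot: [-3.142, 0.0, 1.112]
contact_force: [0.3, -0.6, 0.3]
opening: 0.134
grasp_force: 0.0
```

```bash
python3 - <<'E'
from h import *
im,d,K,T=grab('wrist'); np.savez('pics/w4.npz',im=im,d=d,K=K,T=T)
i2,_,_,_=grab('side'); 
a=cv2.resize(i2[150:240,210:310],None,fx=4,fy=4); a=cv2.resize(a,(400,384))
cv2.imwrite('pics/w4.png',np.hstack([im[:,100:500],a])[:,:,::-1]); s=r.sense(); print(s['grasp_force'],s['opening'])
E
```

```text
0.0 0.13522279143515312
```

View pics/w4.png

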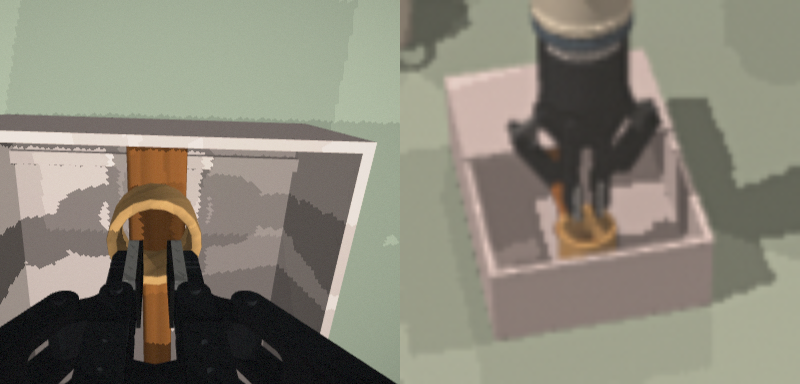

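The side crop shows the fingers above or inside the ring rather than around it. I'll check the actual fingertip height using depth.

```bash
python3 - <<'E'
from h import *
f=np.load('pics/w4.npz'); W=cloud(f['d'],f['K'],f['T']); hsv=cv2.cvtColor(f['im'],cv2.COLOR_RGB2HSV)
for u in (228,232,236,240,270,276,282):
    print(u,[(v,hsv[v,u].tolist(),W[v,u].round(0).tolist()) for v in (236,244,252,270,300)])
T=f['T'];K=f['K']
for z in (26,40,53,66,80):
    p=T[:3,:3].T@(np.array([543.2,56.1,z])-T[:3,3]); print(z,K[:2,:2]@(p[:2]/p[2])+K[:2,2])
E
```

```text
228 [(236, [11, 28, 153], [518.0, 47.0, 5.0]), (244, [20, 59, 100], [537.0, 71.0, 74.0]), (252, [23, 12, 84], [537.0, 71.0, 82.0]), (270, [25, 18, 86], [539.0, 71.0, 97.0]), (300, [135, 85, 18], [540.0, 71.0, 117.0])]
232 [(236, [14, 179, 107], [526.0, 53.0, 24.0]), (244, [36, 15, 86], [538.0, 70.0, 74.0]), (252, [23, 12, 86], [539.0, 71.0, 83.0]), (270, [23, 12, 87], [nan, nan, nan]), (300, [150, 16, 16], [541.0, 69.0, 116.0])]
236 [(236, [14, 178, 126], [528.0, 52.0, 23.0]), (244, [23, 12, 84], [540.0, 69.0, 74.0]), (252, [24, 16, 79], [541.0, 70.0, 83.0]), (270, [10, 18, 43], [541.0, 69.0, 96.0]), (300, [100, 35, 22], [537.0, 61.0, 103.0])]
240 [(236, [13, 180, 130], [530.0, 51.0, 24.0]), (244, [18, 64, 20], [542.0, 69.0, 75.0]), (252, [83, 54, 19], [542.0, 68.0, 81.0]), (270, [174, 47, 27], [543.0, 68.0, 97.0]), (300, [75, 68, 15], [537.0, 58.0, 99.0])]
270 [(236, [15, 214, 74], [547.0, 43.0, 24.0]), (244, [30, 66, 27], [554.0, 63.0, 74.0]), (252, [0, 32, 16], [554.0, 63.0, 82.0]), (270, [90, 27, 19], [554.0, 64.0, 97.0]), (300, [120, 19, 27], [550.0, 56.0, 104.0])]
276 [(236, [13, 174, 101], [551.0, 41.0, 24.0]), (244, [24, 15, 87], [557.0, 62.0, 75.0]), (252, [20, 9, 86], [556.0, 61.0, 81.0]), (270, [23, 12, 87], [556.0, 62.0, 97.0]), (300, [0, 0, 19], [553.0, 59.0, 110.0])]
282 [(236, [17, 134, 95], [554.0, 40.0, 24.0]), (244, [17, 125, 102], [553.0, 40.0, 34.0]), (252, [30, 9, 86], [559.0, 60.0, 81.0]), (270, [30, 3, 83], [558.0, 61.0, 96.0]), (300, [120, 30, 17], [557.0, 63.0, 117.0])]
26 [254.62526875 222.89123762]
40 [254.63350716 232.80147493]
53 [254.64228673 243.36268518]
66 [254.65241026 255.54057543]
80 [254.66520127 270.92726927]
```

```bash
python3 - <<'E'
from h import *
for n in ('side','scene'):
    im,d,K,T=grab(n); W=cloud(d,K,T); hsv=cv2.cvtColor(im,cv2.COLOR_RGB2HSV)
    m=(np.linalg.norm(W[...,:2]-[543,56],axis=-1)<35)&(W[...,2]>56)
    p=W[m]; print(n,len(p),np.percentile(p[:,2],[0,1,5,20]).round(1))
    for lo in range(56,110,8):
        k=p[(p[:,2]>=lo)&(p[:,2]<lo+8)]
        if len(k): print(lo,len(k),k.mean(0).round(1))
s=r.sense(); print(s['eef_pos'])
E
```

```text
side 693 [ 56.   67.1  83.6 120.6]
56 7 [544.6  68.6  56.7]
64 6 [542.6  60.2  69. ]
72 14 [544.7  63.1  76.3]
80 21 [551.7  60.8  84.5]
88 14 [543.7  62.4  92.8]
96 18 [548.6  62.8  99.7]
104 18 [545.3  63.8 108.3]
scene 736 [ 63.7  71.4  82.3 131.2]
56 1 [551.8  49.9  63.7]
64 8 [553.1  53.8  69.4]
72 25 [554.2  55.5  76.1]
80 24 [554.9  54.   84.9]
88 19 [552.5  56.6  91.6]
96 20 [550.5  59.7  99.8]
104 10 [548.3  65.2 109.9]
[543.23701601  56.13712578  40.4677013 ]
```

All three cameras put the fingertips near z = 69 with the reported TCP at 40. The real tips are therefore about 28 mm above the reported TCP point, not 14 mm below it. I'll correct by that measured offset of about 43 mm: open, go lower, then close.

Emit:
step_arm(plan="0 0 0 0 0 5 0;0 0 0 0 0 5 0;0 0 0 0 0 5 0;0 0 0 0 0 5 0;0 0 0 0 0 5 0;0 0 0 0 0 5 0")

```text
clock: 5.1
eef_pos: [543.2, 56.1, 45.4]
tcp_rot: [-3.142, 0.0, 1.112]
contact_force: [-0.1, -0.4, -0.8]
opening: 1.002
grasp_force: 0.0
```

Emit:
step_arm(plan="0 0 0 0 1 -15 0;0 0 0 0 1 -30 0;0 0 0 0 1 -40 0;0 0 0 0 1 -47 0;0 0 0 0 1 -47 0")

```text
clock: 5.6
eef_pos: [542.6, 57.1, -2.4]
tcp_rot: [-3.14, 0.001, 1.112]
contact_force: [-0.4, 0.8, -0.6]
opening: 0.998
grasp_force: 0.0
```

Emit:
step_arm(plan="0 0 0 0 0 0 60;0 0 0 0 0 0 110;0 0 0 0 0 0 140;0 0 0 0 0 0 160;0 0 0 0 0 0 160;0 0 0 0 0 0 160", force=25)

```text
clock: 6.2
eef_pos: [543.7, 57.2, -0.9]
tcp_rot: [3.141, -0.001, 1.112]
contact_force: [-1.7, -0.3, 5.6]
opening: 0.587
grasp_force: 26.1
```

Gripped at 50 mm. Lift and look.

Emit:
step_arm(plan="0 0 0 0 0 10 160;0 0 0 0 0 30 160;0 0 0 0 0 60 160;0 0 0 0 0 85 160;0 0 0 0 0 100 160;0 0 0 0 0 100 160")

```text
clock: 6.8
eef_pos: [544.9, 57.3, 101.1]
tcp_rot: [3.138, -0.002, 1.112]
contact_force: [-0.8, 0.6, -1.4]
opening: 0.588
grasp_force: 26.3
```

Emit:
step_arm(plan="0 0 0 -10 25 0 160;0 0 0 -28 62 0 160;0 0 0 -46 102 0 160;0 0 0 -64 142 0 160;0 0 0 -82 182 0 160;0 0 0 -100 220 0 160;0 0 0 -111 247 0 160;0 0 0 -116 260 0 160")

```text
clock: 7.6
eef_pos: [425.7, 318.9, 97.7]
tcp_rot: [-3.141, 0.001, 1.114]
contact_force: [-0.2, -1.2, -0.2]
opening: 0.587
grasp_force: 26.3
```

Emit:
step_arm(plan="0 0 0 0 0 0 160;0 0 0 0 0 0 160;0 0 0 0 0 0 160")

```text
clock: 7.9
eef_pos: [427.6, 315.9, 98.2]
tcp_rot: [-3.142, 0.001, 1.111]
contact_force: [-0.5, -0.0, 0.0]
opening: 0.586
grasp_force: 26.3
```

```bash
python3 - <<'E'
from h import *
im,d,K,T=grab('wrist','w5.png'); np.savez('pics/w5.npz',im=im,d=d,K=K,T=T); s=r.sense(); print(s['eef_pos'],s['tcp_rot'],s['grasp_force'],s['contact_force'])
W=cloud(d,K,T); hsv=cv2.cvtColor(im,cv2.COLOR_RGB2HSV)
b=(hsv[...,1]>90)&(hsv[...,0]<28)
for lo in range(0,150,6):
    k=W[b&(W[...,2]>=lo)&(W[...,2]<lo+6)&(np.linalg.norm(W[...,:2]-[427,317],axis=-1)<45)]
    if len(k)>30: print(lo,len(k),k.mean(0).round(1),cv2.minEnclosingCircle(k[:,:2].astype(np.float32)))
E
```

```text
[427.6231022  315.91491525  98.29544451] [-3.14153666e+00  5.68736662e-04  1.11067741e+00] 26.34019890334457 [ 0.74477043  0.78959704 -0.52180133]
6 3178 [432.4 325.   10.3] ((428.16363525390625, 316.2491455078125), 35.66576385498047)
12 96 [434.3 327.8  14.4] ((428.5270690917969, 316.85009765625), 31.974233627319336)
18 68 [434.2 328.8  21.2] ((431.15594482421875, 322.9029541015625), 15.059931755065918)
24 77 [433.8 328.5  27. ] ((430.4132385253906, 320.30621337890625), 16.053882598876953)
30 82 [434.3 328.6  33. ] ((431.2464904785156, 323.47674560546875), 14.811970710754395)
36 87 [433.9 328.6  39. ] ((430.4454040527344, 320.2992248535156), 16.084796905517578)
42 97 [434.1 328.8  44.8] ((431.096923828125, 323.2972412109375), 14.891630172729492)
48 361 [432.  324.3  51.7] ((427.919677734375, 316.3658447265625), 16.945636749267578)
54 850 [430.1 320.6  56.7] ((428.3443298339844, 316.8291931152344), 14.733580589294434)
120 297 [427.2 315.  125.1] ((428.19757080078125, 317.5641784667969), 23.786745071411133)
126 1084 [426.9 314.9 129.1] ((428.5684509277344, 319.1732482910156), 25.35257339477539)
132 1242 [427.3 314.9 135. ] ((429.75067138671875, 319.0514831542969), 25.990583419799805)
138 1404 [427.  314.8 141. ] ((429.7174987792969, 319.997314453125), 26.83404541015625)
144 1642 [427.1 315.2 147.1] ((428.6269836425781, 317.6698913574219), 26.95816993713379)
```

View pics/w5.png

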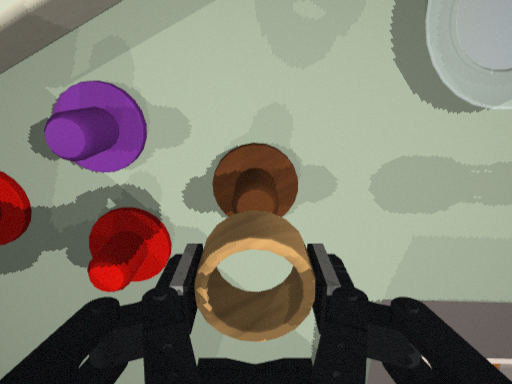

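The ring is held level at about (255,280) over the stand, whose base is at (255,182). I'll refine the ring's centre from its top annulus.

```bash
python3 - <<'E'
from h import *
from scipy.optimize import least_squares
f=np.load('pics/w5.npz'); K,T=f['K'],f['T']; W=cloud(f['d'],K,T); hsv=cv2.cvtColor(f['im'],cv2.COLOR_RGB2HSV)
b=(hsv[...,1]>70)&(hsv[...,0]<28)&(np.linalg.norm(W[...,:2]-[427,317],axis=-1)<45)&(W[...,2]>110)
z=W[b][:,2]; print(np.percentile(z,[.2,1,99,99.8]), np.histogram(z,bins=range(114,160,2)))
top=np.percentile(z,98)
q=W[b&(W[...,2]>top-2)]; rad=lambda c:np.linalg.norm(q[:,:2]-c,axis=1)
s=least_squares(lambda c:np.maximum(rad(c)-26,0)+np.maximum(20-rad(c),0),[427.,316.],loss='soft_l1'); print('ring',s.x,np.abs(s.fun).max(),len(q))
# plane tilt of top
A=np.c_[q[:,:2]-s.x,np.ones(len(q))]; print('plane',np.linalg.lstsq(A,q[:,2],rcond=None)[0])
# outer wall
q=W[b&(W[...,2]>126)&(W[...,2]<top-4)]; s=least_squares(lambda c:np.minimum(abs(np.linalg.norm(q[:,:2]-c,axis=1)-26),abs(np.linalg.norm(q[:,:2]-c,axis=1)-20)),[427.,316.],loss='soft_l1'); print('wall',s.x,np.median(s.fun))
E
python3 st.py w5|head -3
```

```text
[123.75435499 124.69125071 174.13547057 205.07559495] (array([   0,    0,    0,    0,   37,  299,  334,  382,  373,  402,  427,
        415,  469,  469,  474,  526,  528,  592, 1892, 2517,   15,    3]), array([114, 116, 118, 120, 122, 124, 126, 128, 130, 132, 134, 136, 138,
       140, 142, 144, 146, 148, 150, 152, 154, 156, 158]))
ring [426.67952169 315.16067963] 19.692706546657256 3678
plane [-1.14740384e-03  6.45024066e-02  1.53565619e+02]
wall [426.88433514 314.81584029] 0.28132351993352955
base 254.9833221435547 180.56005859375 (71.96650695800781, 86.74939727783203) [430.04945407 320.29655232   9.        ]
top 850 [430.0574684  320.56200068  56.66030743] ((428.3443298339844, 316.8291931152344), 14.733580589294434)
base depth ((428.0257873535156, 316.5359191894531), 35.620235443115234) 10.336934903043073
```

Emit:
step_arm(plan="0 0 0 1 1.5 -25 160;0 0 0 1 1.5 -50 160;0 0 0 1 1.5 -58 160;0 0 0 1 1.5 -70 160;0 0 0 1 1.5 -80 160;0 0 0 1 1.5 -80 160")

```text
clock: 8.55
eef_pos: [427.9, 318.1, 17.6]
tcp_rot: [-3.141, 0.001, 1.112]
contact_force: [-0.7, -0.8, -0.2]
opening: 0.586
grasp_force: 26.4
```

Emit:
step_arm(plan="0 0 0 0 0 -10 160;0 0 0 0 0 -20 160;0 0 0 0 0 -26 160;0 0 0 0 0 -30 160;0 0 0 0 0 -30 160")

```text
clock: 9.05
eef_pos: [427.9, 318.4, -12.1]
tcp_rot: [-3.141, 0.001, 1.112]
contact_force: [0.1, -0.0, -0.7]
opening: 0.588
grasp_force: 26.4
```

Emit:
step_arm(plan="0 0 0 0 0 -1 140;0 0 0 0 0 -1 90;0 0 0 0 0 -1 60;0 0 0 0 0 -1 40;0 0 0 0 0 -1 40")

```text
clock: 9.55
eef_pos: [428.3, 318.7, -12.3]
tcp_rot: [3.141, -0.0, 1.112]
contact_force: [0.6, 0.2, 0.5]
opening: 0.841
grasp_force: 0.0
```

Emit:
step_arm(plan="0 0 0 0 0 20 40;0 0 0 0 0 50 40;0 0 0 0 0 85 40;0 0 0 0 0 125 40;0 0 0 0 0 160 0;0 0 0 0 0 160 0")

```text
clock: 10.15
eef_pos: [430.8, 320.5, 152.4]
tcp_rot: [3.138, -0.007, 1.112]
contact_force: [0.9, 0.5, 0.2]
opening: 1.0
grasp_force: 0.0
```

```bash
python3 - <<'E'
from h import *
im,d,K,T=grab('wrist'); W=cloud(d,K,T); hsv=cv2.cvtColor(im,cv2.COLOR_RGB2HSV)
b=(hsv[...,1]>90)&(hsv[...,0]<28)&(np.linalg.norm(W[...,:2]-[427,317],axis=-1)<45)
for lo in (6,12,20,30,36,42,54):
    k=W[b&(W[...,2]>=lo)&(W[...,2]<lo+6)]
    if len(k)>30: print(lo,len(k),k.mean(0).round(1),cv2.minEnclosingCircle(k[:,:2].astype(np.float32)))
s=r.sense(); print(s['eef_pos'],s['tcp_rot'])
E
```

```text
6 1249 [434.6 326.2  10.3] ((428.0654296875, 316.2167053222656), 35.74980545043945)
12 85 [435.8 330.9  14.9] ((431.9886779785156, 315.13323974609375), 33.27988815307617)
20 113 [434.5 330.6  23. ] ((430.99725341796875, 323.64227294921875), 23.905197143554688)
30 134 [433.9 331.4  33.1] ((430.6908264160156, 322.8976745605469), 24.228744506835938)
36 964 [429.4 321.8  39.9] ((427.9410095214844, 318.211669921875), 25.788860321044922)
42 59 [435.  327.4  44.9] ((428.0877990722656, 317.8604736328125), 22.85019302368164)
54 810 [428.3 316.9  56.7] ((427.92620849609375, 316.4146728515625), 14.996923446655273)
[429.66222805 319.7164257  150.00445086] [ 3.13922378 -0.00468872  1.11199244]
```

The ring is seated: top at z 40, about 2 mm off the axis. Back to the paddle.

Emit:
step_arm(plan="0 0 0 16 -37 0 0;0 0 0 32 -73 0 0;0 0 0 48 -110 0 0;0 0 0 64 -147 0 0;0 0 0 80 -183 0 0;0 0 0 96 -218 0 0;0 0 0 108 -245 0 0;0 0 0 116 -262 0 0")

```text
clock: 11.0
eef_pos: [544.0, 54.4, 146.0]
tcp_rot: [-3.14, 0.001, 1.111]
contact_force: [0.2, 0.3, 0.4]
opening: 0.999
grasp_force: 0.0
```

Emit:
step_arm(plan="0 0 0 0 0 0 0;0 0 0 0 0 0 0;0 0 0 0 0 0 0")

```text
clock: 11.3
eef_pos: [543.4, 57.4, 146.8]
tcp_rot: [-3.14, 0.001, 1.113]
contact_force: [-0.4, 0.7, 0.1]
opening: 0.998
grasp_force: 0.0
```

```bash
python3 - <<'E'
from h import *
im,d,K,T=grab('wrist','w6.png'); W=cloud(d,K,T); hsv=cv2.cvtColor(im,cv2.COLOR_RGB2HSV); s=r.sense(); print(s['eef_pos'],s['tcp_rot'],s['clock'])
b=(hsv[...,1]>110)&(hsv[...,0]<28)&(W[...,2]>17)&(W[...,2]<28)&(np.linalg.norm(W[...,:2]-[530,20],axis=-1)<110)
q=W[b]; print(len(q),np.median(q[:,2]))
pts=[]
for v in range(384):
    u=np.where(b[v])[0]
    if len(u)>12:
        a=ray(u.min(),v,23,K,T);c=ray(u.max(),v,23,K,T); pts.append(np.r_[((a+c)/2)[:2],np.linalg.norm(a-c),v])
pts=np.array(pts); l=cv2.fitLine(pts[3:-3,:2].astype(np.float32),cv2.DIST_HUBER,0,.01,.01).ravel(); l=l*np.sign(l[1]) if 0 else l
dr=l[:2]*np.sign(l[1]); print('dir',dr,np.arctan2(dr[1],dr[0]))
t=pts[:,:2]@dr; 
for i in range(0,len(pts),6): print(pts[i,3],t[i].round(1),pts[i,2].round(1))
sh=t[pts[:,2]>28].min(); print('shoulder',sh,'end',t.max())
p0=pts[:,:2].mean(0); g=p0+dr*(sh+55-p0@dr); print('grasp at local75',g)
E
```

```text
[543.50497729  57.51596182 146.98314456] [-3.14061240e+00  3.54653468e-04  1.11297358e+00] 11.35
4891 23.26169625796905
dir [0.44058514 0.8977108 ] 1.114546
123.0 339.2 27.6
129.0 333.9 34.9
135.0 328.5 34.2
141.0 323.1 34.4
147.0 317.6 33.7
153.0 312.1 33.9
159.0 306.5 34.1
165.0 300.8 34.3
171.0 295.0 34.5
177.0 289.2 34.8
183.0 283.3 35.0
189.0 277.4 34.2
195.0 271.3 34.4
201.0 265.2 33.7
207.0 259.1 33.9
213.0 252.8 34.1
219.0 246.4 34.3
225.0 240.0 18.8
231.0 233.5 18.9
237.0 226.9 19.0
243.0 220.2 18.1
249.0 213.5 18.2
255.0 206.6 18.4
261.0 199.6 18.5
267.0 192.6 17.6
273.0 185.5 17.7
279.0 178.2 17.8
shoulder 243.2381106008507 end 339.15324602511663
grasp at local75 [548.18260188  63.17959199]
```

Emit:
step_arm(plan="0 0 0 1 1 -35 0;0 0 0 2.5 1 -70 0;0 0 0 2.5 1 -105 0;0 0 0 2.5 1 -130 0;0 0 0 2.5 1 -140 0;0 0 0 2.5 1 -147 0;0 0 0 2.5 1 -147 0")

```text
clock: 12.05
eef_pos: [546.7, 58.0, 0.5]
tcp_rot: [-3.141, 0.0, 1.113]
contact_force: [0.5, -0.7, 0.4]
opening: 1.002
grasp_force: 0.0
```

Emit:
step_arm(plan="0 0 0 0 0 -7 0;0 0 0 0 0 -14 0;0 0 0 0 0 -18 0;0 0 0 0 0 -18 0")

```text
clock: 12.45
eef_pos: [546.4, 57.5, -17.9]
tcp_rot: [-3.141, 0.0, 1.112]
contact_force: [-0.4, -0.1, 0.5]
opening: 1.002
grasp_force: 0.0
```

Emit:
step_arm(plan="0 0 0 0 0 0 80;0 0 0 0 0 0 120;0 0 0 0 0 0 160;0 0 0 0 0 0 190;0 0 0 0 0 0 190;0 0 0 0 0 0 190", force=60)

```text
clock: 13.05
eef_pos: [547.0, 57.6, -17.0]
tcp_rot: [3.141, -0.0, 1.112]
contact_force: [-0.7, -0.6, 6.2]
opening: 0.405
grasp_force: 60.2
```

Gripped at 34 mm. Lift a little and tilt 8° first.

Emit:
step_arm(plan="0 0 0 0 0 4 200;1.8 -0.9 0 0.5 1 11 200;3.6 -1.8 0 1 2.2 17 200;5.4 -2.6 0 1.2 2.5 24 200;7.2 -3.5 0 1.3 2.7 31 200;7.2 -3.5 0 1.3 2.7 31 200;7.2 -3.5 0 1.3 2.7 31 200")

```text
clock: 13.75
eef_pos: [548.1, 60.0, 13.6]
tcp_rot: [-3.141, -0.139, 1.111]
contact_force: [-0.3, -1.0, -1.4]
opening: 0.4
grasp_force: 59.7
```

```bash
cat > pd.py <<'E'
from h import *
im,d,K,T=grab('wrist'); W=cloud(d,K,T); hsv=cv2.cvtColor(im,cv2.COLOR_RGB2HSV); s=r.sense(); print(s['eef_pos'],s['tcp_rot'],s['clock'],s['contact_force'],s['wrist_torque'],s['grasp_force'])
b=(hsv[...,1]>110)&(hsv[...,0]<28)&(np.linalg.norm(W[...,:2]-s['eef_pos'][:2],axis=-1)<150)&(W[...,2]>8)
b=cv2.erode(b.astype(np.uint8),np.ones((3,3)))>0
q=W[b]; L=np.array([.4406,.8977]); t=q[:,:2]@L-220.3; o=np.r_[-.8977,.4406]
print('box-x along from..to',np.percentile(t,[.5,99.5]),'lat',np.median(q[:,:2]@o))
ok=abs(q[:,:2]@o-np.median(q[:,:2]@o))<14
f=np.polyfit(t[ok],q[ok,2],1); res=q[ok,2]-np.polyval(f,t[ok]); k=abs(res)<4; f=np.polyfit(t[ok][k],q[ok,2][k],1)
print('tilt deg',np.degrees(np.arctan(f[0])),'top z at hood -15:',np.polyval(f,-15),'at 120',np.polyval(f,120),'res',res.std(),k.mean())
E
python3 pd.py
```

```text
[548.08433493  60.27214976  13.39185353] [-3.14078272 -0.13889232  1.11182307] 13.8 [ 0.31445559  0.8477176  -0.31048843] [-0.06115689  0.04460604  0.06554012] 59.735190868377686
box-x along from..to [ 19.22851567 117.58434881] lat -465.6391549921317
tilt deg 7.950595295984563 top z at hood -15: 41.816355557131246 at 120 60.67067626381292 res 1.3098341492984455 0.9984335566965451
```

Matches prediction. Tilt on to 20°.

Emit:
step_arm(plan="1.8 -0.9 0 0 0 7 200;3.6 -1.8 0 0 0 13.5 200;5.4 -2.6 0 0 0 20.5 200;7.2 -3.5 0 0 0 27 200;9 -4.4 0 0 -0.5 34 200;10.8 -5.3 0 0 -0.5 41 200;10.8 -5.3 0 0 -0.5 41 200;10.8 -5.3 0 0 -0.5 41 200")

```text
clock: 14.6
eef_pos: [548.0, 59.8, 54.1]
tcp_rot: [-3.14, -0.348, 1.112]
contact_force: [0.5, 0.6, -0.9]
opening: 0.406
grasp_force: 59.8
```

```bash
python3 pd.py
```

```text
[547.96234206  59.96258391  54.05388005] [-3.13966122 -0.3483508   1.11194243] 14.65 [ 0.06614438  0.3169189  -1.11260537] [-0.10339803  0.12331374 -0.02366015] 59.7658109664917
box-x along from..to [ 13.40891563 107.60200734] lat -465.69841265855916
tilt deg 19.900498846332713 top z at hood -15: 64.70323140471605 at 120 113.57387858476858 res 1.1077105609705724 0.9967224426427462
```

Emit:
step_arm(plan="0 0 0 6 12.5 5 200;0 0 0 14.5 29.5 12 200;0 0 0 23 46.5 19 200;0 0 0 31 63.5 25.5 200;0 0 0 41.5 84.5 34 200;0 0 0 52 105.5 42.5 200;0 0 0 66 135 55 200;0 0 0 66 135 55 200")

```text
clock: 15.45
eef_pos: [616.5, 198.3, 111.2]
tcp_rot: [3.14, -0.352, 1.115]
contact_force: [-0.3, -0.7, -0.0]
opening: 0.404
grasp_force: 59.8
```

```bash
python3 pd.py
```

```text
[614.89923971 196.81687692 109.95766697] [ 3.14129937 -0.34995172  1.11520052] 15.5 [-0.42116088 -0.27437548 -1.29911597] [-0.17126122  0.09871462 -0.00892817] 59.79250252246857
box-x along from..to [167.82622921 261.64946143] lat -466.12648677552744
tilt deg 20.101943594668082 top z at hood -15: 64.91309899423868 at 120 114.32127630938513 res 0.9255504617617863 0.998014502762431
```

Emit:
step_arm(plan="0 0 0 0 0 15 200;0 0 0 0 0 35 200;0 0 0 0 0 60 200;0 0 0 0 0 85 200;0 0 0 0 0 105 200;0 0 0 0 0 120 200;0 0 0 0 0 125 200;0 0 0 0 0 125 200")

```text
clock: 16.3
eef_pos: [614.1, 194.4, 234.9]
tcp_rot: [-3.141, -0.35, 1.112]
contact_force: [-0.1, -0.2, -0.3]
opening: 0.401
grasp_force: 59.9
```

Emit:
step_arm(plan="0 0 0 0 0 0 200;0 0 0 0 0 0 200;0 0 0 0 0 0 200;0 0 0 0 0 0 200;0 0 0 0 0 0 200;0 0 0 0 0 0 200;0 0 0 0 0 0 200;0 0 0 0 0 0 200")

```text
clock: 17.1
eef_pos: [614.0, 194.9, 234.5]
tcp_rot: [-3.14, -0.35, 1.112]
contact_force: [-0.4, -0.2, -1.3]
opening: 0.404
grasp_force: 59.9
```

```bash
python3 pd.py; python3 - <<'E'
from h import *
im,d,K,T=grab('side','fin.png'); W=cloud(d,K,T); hsv=cv2.cvtColor(im,cv2.COLOR_RGB2HSV)
b=(np.linalg.norm(W[...,:2]-[427.7,316.6],axis=-1)<40)&(W[...,2]>4)&(hsv[...,1]>80)
k=W[b&(W[...,2]>35)&(W[...,2]<46)]; print('ring',len(k),k.mean(0))
E
```

```text
[614.02839851 194.84852385 234.49232157] [-3.14017687 -0.3497142   1.11190418] 17.15 [-0.12440791  0.32532025 -0.95165261] [-0.12753108  0.08143697  0.0353944 ] 59.86299991607666
box-x along from..to [163.91671494 257.55450075] lat -465.49321642282916
tilt deg 19.999736743978275 top z at hood -15: 190.2126737184342 at 120 239.34795289166368 res 1.0919363052479347 0.9975940883313285
ring 82 [436.52370449 325.81739763  40.13813877]
```

View pics/fin.png

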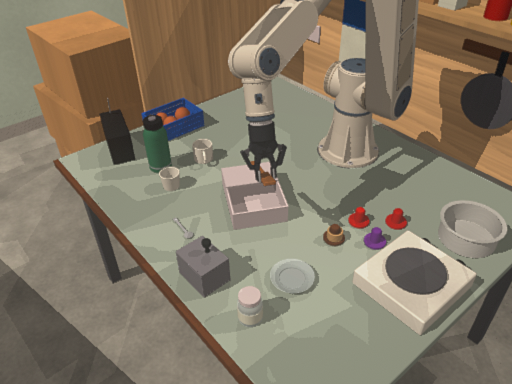

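The paddle is held high at (265,178), the ring sits on the brown stand at (334,233), and the tea things are where they were.

```bash
python3 -c "
from rig import r
print(r.sign_off())"
```

```text
the job is handed in; nothing more can be done
None
```

The ring is fully down on the brown stand's post and released, the paddle came out slantwise and is held still with its lower end about 20 cm above the work surface, the tea things look undisturbed, and the job is handed in (no verdict was returned); the fingertips really sit about 43 mm higher than the stated tool geometry, so I missed the ring on the first grasp and corrected for it.

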